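Load a board carrier onto the test station's locating pins and clamp it

ROBOT

A 6-joint arm with a two-finger parallel gripper is mounted at the origin on the work surface. World frame = base frame: x ahead of the robot, y to its left, z up, the work surface at z = 0. Lengths are in m, angles in rad, forces in N, time in s.
With the tool pointing down it reaches from about 0.35 to 0.975 m from the base axis. Payload 4.9 kg.
Tool frame: the origin (TCP) lies midway between the tips of the shut fingers; the grasp point (between the pads) lies 19 mm behind it; z points along the fingers, y is the direction in which the jaws open and shut (so a half turn about z gives the same grasp; the last joint's range is limited). The gripper opens to 85 mm and grips with 20 to 120 N. Pads are 22 mm wide; open, the fingers measure 114 mm over their backs; the gripper's body (76 mm by 85 mm) begins 54 mm behind the grasp point. The pads swing forward as they close: fully open they stand 13 mm farther back than shut.
Start: joints at [1.049, 0.053, 1.613, -0, 1.476, -0.119], TCP at [0.245, 0.575, 0.231] pointing down, gripper open.
Joint ranges: [-3.01, 3.01], [-1.01, 2.22], [0.06, 2.58], [-1.02, 4.17], [0.09, 2.62], [-3.14, 3.14]. Speed limits (rad/s): [2.57, 2.57, 3.14, 3.14, 3.14, 3.14].

INTERFACE

Orientations are given as a unit quaternion [w, x, y, z].
In Python, from plant import state, grab_frame, camera_params, job_done, boxes_of gives the robot as it stands.
- The arm moves only by the tool step_arm, never from a script. Its argument "steps" is a list of rows, each a list of 4 numbers: the shift along the tool's x, y, z in mm, then the turn about the tool's z in degrees. A call has 1 to 8 rows; each row shifts and turns the pose as measured when the row begins, along the tool's axes as they then stand; what a row does not reach is not made up. A row lasts 1/10 s, in which the tool goes at most 50 mm and 8.59 degrees, less where a joint would pass 70% of its speed; a pose out of reach is approached as far as the arm can. A call is refused whole if a number of a shift passes 50 or a number of a turn 8.59, either way. A call with a gripper value outside its range is refused whole. "claw" is the opening in per cent of the stroke, from 0 (shut) to 100 (fully open), set as the call begins (left out, the last holds). The fingers move at their own pace and stop on an object; the grip force is fixed at half the most. Time passes only in rows, so rows that do not move let the fingers close. It gives the time, the measured TCP pose, the force and the opening at its end, in the units of the state.
- state(): the state, without advancing time (a new reading comes with each control period).
- grab_frame(name): name is "side" or "top" or "wrist"; returns (picture, depth): 384x512x3 uint8, red, green, blue; 384x512 float32, m along the optical axis (not along the pixel's ray), 0 where there is no reading.
- camera_params(name): a dict with "mtx" (3x3 intrinsics, pixels), "extrinsics" (4x4, takes a point from camera to world coordinates); the wrist camera has in their place "T_tool_cam" (4x4, takes a point from camera to tool coordinates, whose origin is the TCP and whose axes are the flange's). Camera axes: x right, y down, z forward; pixel columns grow to the right and rows downward; lengths in m; the calibration is good to about 2 mm. A picture is of the moment at which its call begins: read the wrist's pose just before it. camera_params takes no time and is no camera call.
- job_done(): hands the job in, once; it reports no verdict.
Trained networks look in the newest picture that a camera, given by its name, has taken for a name from the list of things; names that differ only in an ending like _2 or _b are one class to them, and where a whole thing is asked for, a point or a joint stands for the part that bears it (a point fixed in the world has none). Each returns a list of dicts, best first, with "p" (0 to 1); they miss things now and then, are a little off and sometimes report something else, mostly with a low value. They report only what shows in the picture. A call takes as long as a camera call. They do not tell look-alikes from the thing itself.
- boxes_of(camera, label): "box" ([left, top, width, height] in pixels, round what is visible of it).
The state is a dict: "time": time; "joint_pos": joint angles; "joint_vel": joint speeds; "joint_efforts": joint torques, N m; "tool_pos": TCP position; "tool_rot": TCP orientation; "contact_force": force on the tool from outside, world axes, zero at the start; "ft_torque": the same for the moment, N m; "gripper_width": opening from 0.0 (shut) to 1.0 (fully open).
Only numpy, scipy, OpenCV 4.12 (cv2) and the standard library are available. Lean on these libraries where they do the work, as an engineer would, in place of code of your own. Each camera call takes 0.05 s, during which the arm holds its last target. There are 200 camera calls.

TASK

Load the blue board carrier onto the test station: set it on the station's deck with its red mark at the same corner as the station's red dot, slide it about lightly until its holes drop over the two locating pins and it lies flat and fully home on the deck. Then swing the hold-down clamp over the carrier's front edge as far as it goes, and let go. Never force the carrier down on the pins, and do not disturb the things lying around.

Things in the scene. Friction and masses are not known exactly. Their poses are not given: they have to be found in the camera images.
- station: Board test station, a fixed grey box 250 (x) x 270 (y) x 50 mm high; origin under its centre, front to its -x, red dot at its -x, +y corner. On top lies the deck, an aluminium plate 146 (x) x 202 (y) mm, top face 55 mm above the origin, with two upright locating pins (see point deck_mid). A black shroud behind the deck (x 91 to 121, y +-45 mm) is 67 mm high.
- deck_mid (a point): Middle of the station at the deck's height (x 0, y 0, z 55 mm of the station). The 8 mm pins rise 6 mm above the deck (last 2 mm taper to 6.2 mm), 100 mm apart along the station's x. Deck and pins are locked together anywhere within +-7 mm in x and y, never turned: the pins' midpoint is here only to within that, and no reading gives it, though pins can be seen.
- carrier: Loose blue plate with two green circuit boards, 135 (x) x 190 (y) x 6 mm, about 0.4 kg; origin: centre of its flat underside. Through holes on its x axis: round 9 mm at x +50, slot 14 (x) x 9 mm at x -50 mm. Seated, its axes agree with the station's and its origin is midway between the pins, 55 mm above the station's origin; on the pin tips, 6 mm higher. Board parts rise 5 mm above the plate.
- carrier_handle (a point): Centre of the carrier's black bridge handle, 34 mm above the carrier's origin: a bar 70 mm long along the carrier's x, 14 mm wide (y), 16 mm high, with 20 mm of free height between the plate's top and the bar.
- carrier_mark (a point): Red mark on the carrier's top at its front left corner, x -59, y +87 mm of the carrier.
- clamp (a joint): Clamp angle, rad: 0 open, its finger along the station's +y beside the deck; 1.57 closed at its stop, finger along +x over the carrier's front edge. Turns clockwise from above, stiffly (about 1.5 N at the knob), and stays where left. The finger is 16 mm wide, 8 mm thick, 58 mm long from the axis, its underside 2.5 mm over a seated carrier: an unseated one blocks it.
- clamp_pivot (a point): Point on the clamp's upright turning axis, at the height of the finger's underside (x -105, y 0, z 63.5 mm of the station).
- clamp_knob (a point): Point on the axis of the clamp's upright round knob, black with a red band, 16 mm in diameter, 42 mm from the turning axis; the knob rises from the finger's top, 18 mm below this point, to 18 mm above it.
- meter: Yellow handheld multimeter lying on its back, 85 x 175 x 45 mm; bystander, origin under its centre.
- partsbox: Grey compartment tray with small parts, 100 x 150 x 28 mm; bystander, origin under its centre.
- spool: Red solder spool standing on its flange, 60 mm in diameter, 40 mm high; bystander, origin under its centre.
- cutters: Side cutters with orange handles, about 120 mm long, lying flat; bystander, origin on the bench near the joint of the handles.
Mind the look-alikes: they are no part of the job. There is more than one size of the carrier; the job needs the smallest.

How it is judged:
On the way, in this order (a step that is already met when the one before it is completed fails the run):
1. the carrier lies flat and fully home over the pins while the clamp is still open (z of carrier in the frame of station between 0.053 and 0.0565 m and horizontal distance between carrier and station below 0.013 m and angle between carrier's own z axis and vertical below 0.02 rad and y of carrier_mark in the frame of station above 0.07 m and value of joint clamp below 0.6 rad), for 0.2 s.
2. the clamp is swung over the carrier's front edge (value of joint clamp above 1.4 rad), for 0.2 s.
At the end, for the whole second after the job is handed in: The carrier lies flat on the deck (within 1.5 mm, tilt under 0.02 rad) with both pins in its holes, centre within 13 mm of the station's, turned under 0.04 rad, red mark at the red dot's corner; the clamp is at 1.4 rad or more; all at rest and released (z of carrier in the frame of station between 0.053 and 0.0565 m and horizontal distance between carrier and station below 0.013 m and angle between carrier's own z axis and vertical below 0.02 rad and angle between the x axis of carrier and the x axis of station, either way round below 0.04 rad and y of carrier_mark in the frame of station above 0.07 m and value of joint clamp above 1.4 rad and linear speed of carrier below 0.01 m/s); the robot touches nothing.
It fails at once if the carrier is pressed or knocked against the station with more than 40 N (contact force between carrier and station above 40 N).
It fails at once if a bystander is moved by more than 20 mm (distance of any of meter, partsbox, spool, cutters from where it was at the start of the episode above 0.02 m).
It also fails if it takes over 72 s, if anything falls off the work surface, if the arm or the gripper's body presses on something with over 40 N, if the wrist force passes 120 N, or if a joint passes its speed limit or range.

## Working session

There is one attempt and no reset: what is moved stays moved. The work goes in short steps, Python scripts to look and compute and a tool call to move; the robot and the scene stay as the last step left them, time stands still between calls to the robot, and variables do not carry over. Pictures are saved under pics/ and viewed, about 8 in all and at most 12, crops included, and the job is handed in when it is done.

Besides the shell and the picture viewer there is one more tool, called after "Request:" in YAML: its name, and indented under it one key for each argument. step_arm: Moves the arm, as the interface text tells. Its arguments: {"type":"object","properties":{"steps":{"type":"array"},"claw":{"type":"number"}},"required":["steps"]}

```bash
ls; mkdir -p pics; cat > h.py <<'E'
import numpy as np, cv2
from plant import *
from scipy.spatial.transform import Rotation as R
def Ttool(s=None):
    s=s or state(); q=s["tool_rot"]; T=np.eye(4)
    T[:3,:3]=R.from_quat([q[1],q[2],q[3],q[0]]).as_matrix(); T[:3,3]=s["tool_pos"]; return T
def cam(n,s=None):
    p=camera_params(n); K=np.array(p["mtx"])
    E=np.array(p["extrinsics"]) if "extrinsics" in p else Ttool(s)@np.array(p["T_tool_cam"])
    return K,E
def cloud(n,d,s=None):
    K,E=cam(n,s); v,u=np.mgrid[:d.shape[0],:d.shape[1]]
    P=np.stack([(u-K[0,2])/K[0,0]*d,(v-K[1,2])/K[1,1]*d,d],-1)
    return P@E[:3,:3].T+E[:3,3]
def atz(n,u,v,z,s=None):
    K,E=cam(n,s); r=E[:3,:3]@np.linalg.inv(K)@[u,v,1]; return E[:3,3]+r*(z-E[2,3])/r[2]
def proj(n,P,s=None):
    K,E=cam(n,s); c=(np.atleast_2d(P)-E[:3,3])@E[:3,:3]; q=c@K.T; return q[:,:2]/q[:,2:]
def shot(n,f):
    s=state(); im,d=grab_frame(n); cv2.imwrite("pics/"+f,im[:,:,::-1]); np.savez("pics/"+f+".npz",im=im,d=d,T=Ttool(s)); return im,d,s
E
python3 - <<'E'
from h import *
print(state())
im,d,s=shot("top","top1.png")
for l in ["station","carrier","carrier_handle","carrier_mark","clamp_knob","clamp","meter","partsbox","spool","cutters"]:
    print(l,[(np.round(b["box"]).tolist(),round(b["p"],2)) for b in boxes_of("top",l)])
im,d,s=shot("side","side1.png")
print(camera_params("wrist"))
a=cv2.imread("pics/top1.png");b=cv2.imread("pics/side1.png")
E
```

```text
pics
{'time': 0.0, 'joint_pos': array([ 1.04895274e+00,  5.33529414e-02,  1.61429087e+00, -8.09679058e-06,
        1.47601634e+00, -1.19000926e-01]), 'joint_vel': array([-1.07759652e-03,  7.24701622e-04, -1.00791757e-03,  7.17849730e-06,
        5.38725997e-04, -6.66926362e-04]), 'joint_efforts': array([-1.25024893e-03, -3.93687129e+01, -3.70172381e+01, -1.11821232e-04,
        7.29892374e-03, -1.10685187e-05]), 'tool_pos': array([0.24470962, 0.57442102, 0.23006733]), 'tool_rot': array([-3.21772557e-04,  2.00061644e-01,  9.79782767e-01, -9.82403291e-04]), 'contact_force': array([0.20144072, 0.02375712, 0.21606412]), 'ft_torque': array([-0.03909878,  0.06203542, -0.00972986]), 'gripper_width': 0.9983985842673276}
station [([108.0, 141.0, 99.0, 92.0], 0.76)]
carrier [([265.0, 240.0, 83.0, 68.0], 0.8), ([349.0, 133.0, 97.0, 93.0], 0.78), ([270.0, 159.0, 71.0, 57.0], 0.65), ([138.0, 213.0, 29.0, 8.0], 0.51)]
carrier_handle [([263.0, 243.0, 86.0, 68.0], 0.97), ([353.0, 134.0, 93.0, 93.0], 0.9), ([273.0, 160.0, 69.0, 58.0], 0.7), ([223.0, 206.0, 12.0, 30.0], 0.54)]
carrier_mark [([355.0, 134.0, 90.0, 92.0], 0.89), ([265.0, 240.0, 90.0, 71.0], 0.72), ([271.0, 157.0, 72.0, 63.0], 0.66)]
clamp_knob [([138.0, 211.0, 23.0, 6.0], 0.68)]
clamp [([109.0, 138.0, 93.0, 91.0], 0.34)]
meter [([151.0, 98.0, 52.0, 32.0], 0.94)]
partsbox [([249.0, 95.0, 46.0, 36.0], 0.88)]
spool [([219.0, 127.0, 18.0, 19.0], 0.83)]
cutters []
{'mtx': array([[310.38486808,   0.        , 246.34500118],
       [  0.        , 310.38486808, 194.88956657],
       [  0.        ,   0.        ,   1.        ]]), 'T_tool_cam': array([[-1.42856092e-03, -9.56832991e-01, -2.90634799e-01,
         7.47369880e-02],
       [ 9.99998977e-01, -1.34744537e-03, -4.79224364e-04,
        -1.23618320e-03],
       [ 6.69231685e-05, -2.90635186e-01,  9.56833938e-01,
        -1.41391295e-01],
       [ 0.00000000e+00,  0.00000000e+00,  0.00000000e+00,
         1.00000000e+00]])}
```

View pics/top1.png

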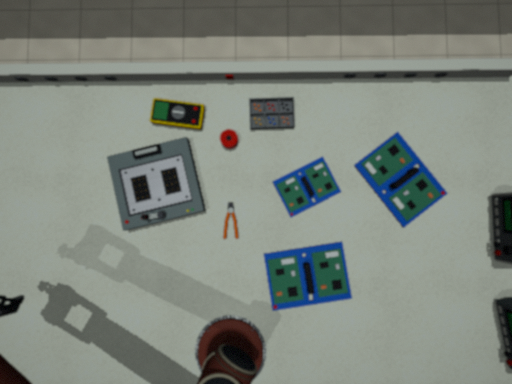

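The top view shows three blue carriers, at (306,187), (401,179) and (308,275). The one at (306,187) looks smallest. The station is at (157,184), with its red dot near (125,222) and the clamp near (152,215). I'll measure these and check an enlarged crop.

```bash
python3 - <<'E'
from h import *
z=np.load("pics/top1.png.npz"); im,d=z["im"],z["d"]
K,E=cam("top"); print(E.round(3).tolist())
P=cloud("top",d)
hsv=cv2.cvtColor(im,cv2.COLOR_RGB2HSV)
def rects(m,zz,name,mn=150):
    n,l,st,c=cv2.connectedComponentsWithStats(m.astype(np.uint8))
    for i in range(1,n):
        if st[i,4]<mn: continue
        v,u=np.nonzero(l==i); p=np.array([atz("top",a,b,zz)[:2] for a,b in zip(u,v)])
        r=cv2.minAreaRect((p*1000).astype(np.float32)); print(name,c[i].round(1),st[i,4],np.round(r[0],1),np.round(r[1],1),round(r[2],1))
blue=(hsv[...,0]>85)&(hsv[...,0]<130)&(hsv[...,1]>120)
green=(hsv[...,0]>40)&(hsv[...,0]<=85)&(hsv[...,1]>80)
m=cv2.morphologyEx(((blue|green)).astype(np.uint8),cv2.MORPH_CLOSE,np.ones((7,7)))
rects(m,0.006,"carrier")
st=(P[...,2]>0.035)&(P[...,0]>0.3)
rects(st&(np.arange(512)[None]<250)&(np.arange(384)[:,None]>132),0.05,"station")
red=((hsv[...,0]<8)|(hsv[...,0]>172))&(hsv[...,1]>120)
n,l,s_,c=cv2.connectedComponentsWithStats(red.astype(np.uint8))
for i in range(1,n):
    if 1<s_[i,4]<600: print("red",c[i].round(1),s_[i,4],atz("top",*c[i],0.05 if c[i][0]<210 else .006).round(3))
a=cv2.resize(im[150:225,262:352],None,fx=6,fy=6,interpolation=cv2.INTER_CUBIC)
b=cv2.resize(im[130:240,100:215],None,fx=4,fy=4,interpolation=cv2.INTER_CUBIC)
H=np.zeros((450,800,3),np.uint8); a=cv2.resize(a,(400,333)); b=cv2.resize(b,(400,382)); H[:333,:400]=a; H[:382,400:]=b
cv2.imwrite("pics/crop1.png",H[:,:,::-1])
E
```

```text
[[-0.005, -0.998, 0.07, 0.452], [-1.0, 0.006, 0.016, -0.108], [-0.016, -0.07, -0.997, 1.212], [0.0, 0.0, 0.0, 1.0]]
carrier [161.1 110.2] 274 [798.7 236.6] [52.  62.6] 81.3Traceback (most recent call last):
  File "<stdin>", line 15, in <module>
  File "<stdin>", line 10, in rects
  File "h.py", line 16, in atz
    K,E=cam(n,s); r=E[:3,:3]@np.linalg.inv(K)@[u,v,1]; return E[:3,3]+r*(z-E[2,3])/r[2]
        ~~~^^^^^
  File "h.py", line 8, in cam
    p=camera_params(n); K=np.array(p["mtx"])
ValueError: time passes only in moves, steps and waits
```

```bash
python3 - <<'E'
s=open("h.py").read()
s=s.replace('def cam(n,s=None):\n    p=camera_params(n);','_c={}\ndef cam(n,s=None):\n    if n not in _c: _c[n]=camera_params(n)\n    p=_c[n];')
s=s.replace('Ttool(s)@','(s if isinstance(s,np.ndarray) else Ttool(s))@')
open("h.py","w").write(s)
E
cat > m.py <<'E'
from h import *
z=np.load("pics/top1.png.npz"); im,d=z["im"],z["d"]
P=cloud("top",d)
hsv=cv2.cvtColor(im,cv2.COLOR_RGB2HSV)
def rects(m,zz,name,mn=150):
    n,l,st,c=cv2.connectedComponentsWithStats(m.astype(np.uint8))
    for i in range(1,n):
        if st[i,4]<mn: continue
        v,u=np.nonzero(l==i); p=np.array([atz("top",a,b,zz)[:2] for a,b in zip(u,v)])
        r=cv2.minAreaRect((p*1000).astype(np.float32)); print(name,c[i].round(1),st[i,4],np.round(r[0],1),np.round(r[1],1),round(r[2],1))
blue=(hsv[...,0]>85)&(hsv[...,0]<130)&(hsv[...,1]>120)
green=(hsv[...,0]>40)&(hsv[...,0]<=85)&(hsv[...,1]>80)
m=cv2.morphologyEx(((blue|green)).astype(np.uint8),cv2.MORPH_CLOSE,np.ones((7,7)))
rects(m,0.006,"carrier")
st=(P[...,2]>0.035)&(P[...,0]>0.3)
rects(st&(np.arange(512)[None]<250)&(np.arange(384)[:,None]>132),0.05,"station")
red=((hsv[...,0]<8)|(hsv[...,0]>165))&(hsv[...,1]>90)
n,l,s_,c=cv2.connectedComponentsWithStats(red.astype(np.uint8))
for i in range(1,n):
    if 1<s_[i,4]<600 and c[i][1]>100: print("red",c[i].round(1),s_[i,4],atz("top",*c[i],0.05 if c[i][0]<210 else .006).round(3))
a=cv2.resize(im[150:225,262:352],(400,333),interpolation=cv2.INTER_CUBIC)
b=cv2.resize(im[130:240,100:215],(400,382),interpolation=cv2.INTER_CUBIC)
H=np.zeros((382,800,3),np.uint8); H[:333,:400]=a; H[:382,400:]=b
cv2.imwrite("pics/crop1.png",H[:,:,::-1])
E
python3 m.py
```

```text
carrier [161.1 110.2] 274 [798.7 236.6] [52.  62.6] 81.3
carrier [400.1 179.2] 4281 [ 558.2 -565.8] [258.5 183.7] 37.1
carrier [306.4 186.4] 2158 [ 534.6 -254.1] [129.7 185.7] 26.3
carrier [506.9 213.6] 323 [ 439.1 -906.9] [ 35.9 115.5] 86.9
carrier [307.2 276.6] 4248 [ 241.5 -252. ] [183.2 258.2] 8.5
carrier [237.9 355.8] 278 [-15.2 -26.2] [108.5  35.3] 67.5
station [228.1 139. ] 210 [686.6   3.9] [58.7 42.9] 89.5
station [154.7 183.6] 6390 [545.3 242. ] [249.6 271.1] 13.7
red [267.7 103.7] 3 [ 0.818 -0.127  0.006]
red [272.3 104.7] 3 [ 0.814 -0.143  0.006]
red [194.9 108.2] 31 [0.792 0.113 0.05 ]
red [269.5 107.5] 4 [ 0.804 -0.133  0.006]
red [273.5 109.5] 4 [ 0.797 -0.146  0.006]
red [193.4 120.6] 30 [0.75  0.118 0.05 ]
red [228.7 138.5] 268 [0.699 0.006 0.006]
red [442.5 192.5] 4 [ 0.512 -0.704  0.006]
red [145.5 216.5] 4 [0.438 0.27  0.05 ]
red [126.5 221.5] 12 [0.422 0.331 0.05 ]
red [497.9 252.4] 40 [ 0.315 -0.876  0.006]
red [274.5 306.5] 4 [ 0.142 -0.144  0.006]
red [223.7 369.8] 371 [-0.058  0.022  0.006]
red [  9.2 374.6] 327 [-0.055  0.692  0.05 ]
red [214. 356.] 3 [-0.015  0.053  0.006]
red [509.3 361.9] 30 [-0.032 -0.894  0.006]
```

View pics/crop1.png

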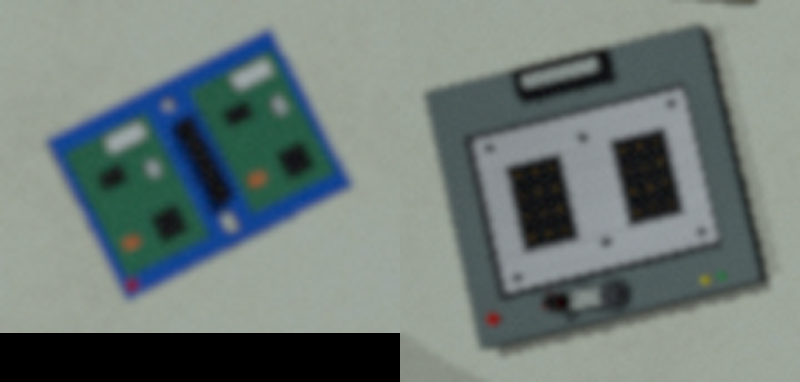

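Crop: left is the small carrier, measured 130 x 186 mm against 135 x 190 nominal; the other two measure 184 x 258. Its red mark is at crop (132,285), so its yaw is about 26°. On the right, the station has its red dot at crop (494,320), pins at (583,138) and (606,241), and the clamp open with its knob at (556,302). I'll look at the pins from close by before grasping.

```bash
cat > plan.py <<'E'
import sys; from h import *
def yaw(T): return np.degrees(np.arctan2(T[1,0],T[0,0]))
def plan(x,y,z,yw,n=None):
    T=Ttool(); p=T[:3,3].copy(); t=np.array([x,y,z]); d=(yw-yaw(T)+180)%360-180
    if n is None: n=int(max(np.ceil(abs(d)/8.3),np.ceil(np.linalg.norm(t-p)/.047),1))
    rows=[];M=T[:3,:3].copy()
    for i in range(n):
        v=(t-p)/n*1000; r=M.T@v; rows.append([*np.round(r,1).tolist(),round(-d/n,2)])
        M=R.from_euler('z',d/n,degrees=True).as_matrix()@M
    print(p.round(4),round(yaw(T),2),n,"rows")
    for i in range(0,n,8): print(rows[i:i+8])
if __name__=="__main__": plan(*map(float,sys.argv[1:5]))
E
python3 plan.py 0.545 0.242 0.13 13.7
```

```text
[0.245  0.575  0.2313] 156.92 18 rows
[[-22.6, -10.5, 5.6, np.float64(7.96)], [-23.8, -7.3, 5.6, np.float64(7.96)], [-24.6, -3.9, 5.6, np.float64(7.96)], [-24.9, -0.4, 5.6, np.float64(7.96)], [-24.7, 3.0, 5.6, np.float64(7.96)], [-24.1, 6.4, 5.6, np.float64(7.96)], [-22.9, 9.7, 5.6, np.float64(7.96)], [-21.4, 12.7, 5.6, np.float64(7.96)]]
[[-19.4, 15.6, 5.6, np.float64(7.96)], [-17.1, 18.1, 5.6, np.float64(7.96)], [-14.4, 20.3, 5.6, np.float64(7.96)], [-11.5, 22.1, 5.6, np.float64(7.96)], [-8.3, 23.5, 5.6, np.float64(7.96)], [-4.9, 24.4, 5.6, np.float64(7.96)], [-1.5, 24.9, 5.6, np.float64(7.96)], [1.9, 24.8, 5.6, np.float64(7.96)]]
[[5.3, 24.3, 5.6, np.float64(7.96)], [8.7, 23.3, 5.6, np.float64(7.96)]]
```

Request:
step_arm:
  steps:
    - [-22.6,-10.5,5.6,7.96]
    - [-23.8,-7.3,5.6,7.96]
    - [-24.6,-3.9,5.6,7.96]
    - [-24.9,-0.4,5.6,7.96]
    - [-24.7,3,5.6,7.96]
    - [-24.1,6.4,5.6,7.96]
    - [-22.9,9.7,5.6,7.96]
    - [-21.4,12.7,5.6,7.96]

```text
time: 1.4
tool_pos: [0.3788, 0.4226, 0.187]
tool_rot: [-0.001, 0.701, 0.713, 0.002]
contact_force: [-0.5, -0.1, 0.0]
gripper_width: 0.994
```

Request:
step_arm:
  steps:
    - [-19.4,15.6,5.6,7.96]
    - [-17.1,18.1,5.6,7.96]
    - [-14.4,20.3,5.6,7.96]
    - [-11.5,22.1,5.6,7.96]
    - [-8.3,23.5,5.6,7.96]
    - [-4.9,24.4,5.6,7.96]
    - [-1.5,24.9,5.6,7.96]
    - [1.9,24.8,5.6,7.96]

```text
time: 2.2
tool_pos: [0.5085, 0.2603, 0.1416]
tool_rot: [-0.002, 0.977, 0.213, 0.003]
contact_force: [0.0, 0.5, -0.2]
gripper_width: 1.0
```

```bash
sed -i 's/round(-d\/n,2)/float(round(-d\/n,2))/' plan.py; python3 plan.py 0.545 0.242 0.13 13.7
```

```text
[0.5085 0.2603 0.1416] 24.61 2 rows
[[12.7, 16.0, 5.8, 5.45], [14.2, 14.7, 5.9, 5.45]]
```

Request:
step_arm:
  steps:
    - [12.7,16,5.8,5.45]
    - [14.2,14.7,5.9,5.45]
    - [0,0,0,0]

```text
time: 2.5
tool_pos: [0.5474, 0.2382, 0.1291]
tool_rot: [-0.002, 0.994, 0.113, 0.003]
contact_force: [0.1, 0.2, -0.2]
gripper_width: 1.001
```

```bash
python3 - <<'E'
from h import *
im,d,s=shot("wrist","w1.png"); T=Ttool(s); print(T.round(4).tolist())
for l in ["station","clamp_knob","clamp"]: print(l,[(np.round(b["box"]).tolist(),round(b["p"],2)) for b in boxes_of("wrist",l)][:3])
P=cloud("wrist",d,T)
# upright bits above deck: z> deck+3mm near the middle
for (v,u) in [(200,256),(250,300)]: print(P[v,u].round(4))
E
```

```text
[[0.9746, 0.2237, 0.0055, 0.5474], [0.2236, -0.9747, 0.0056, 0.2382], [0.0066, -0.0042, -1.0, 0.1291], [0.0, 0.0, 0.0, 1.0]]
station [([35.0, 11.0, 415.0, 346.0], 0.88)]
clamp_knob [([170.0, 316.0, 88.0, 40.0], 0.69)]
clamp [([171.0, 319.0, 92.0, 37.0], 0.97)]
[0.5525 0.2319 0.0538]
[0.5207 0.1895 0.0536]
```

View pics/w1.png

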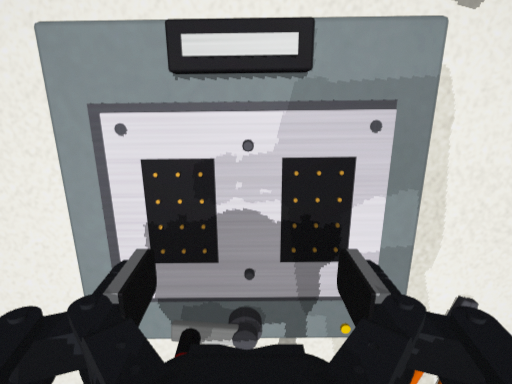

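The wrist view shows the deck with pins near (248,146) and (250,273) and the clamp pivot at (245,325). I'll refine the pin positions and enlarge both.

```bash
python3 - <<'E'
from h import *
z=np.load("pics/w1.png.npz"); im,d,T=z["im"],z["d"],z["T"]
P=cloud("wrist",d,T); g=cv2.cvtColor(im,cv2.COLOR_RGB2GRAY)
K,E=cam("wrist",T); q=[]
for cu,cv in [(248,146),(250,273)]:
    sl=(slice(cv-14,cv+15),slice(cu-14,cu+15))
    loc=np.zeros(g.shape,bool); loc[sl]=1
    for nm,m in (("dark",loc&(g<120)),("high",loc&(P[...,2]>0.0575))):
        n,l,st,c=cv2.connectedComponentsWithStats(m.astype(np.uint8))
        if n>1:
            i=1+np.argmax(st[1:,4]); a=atz("wrist",*c[i],0.058 if nm=="dark" else .0605,T)
            print(nm,c[i].round(2),st[i].tolist(),a.round(4),P[...,2][l==i].max().round(4))
            if nm=="dark": q.append(a)
e=q[0]-q[1]; print("len",np.linalg.norm(e[:2]),"yaw",np.degrees(np.arctan2(e[1],e[0])),"mid",(q[0]+q[1])/2)
print("tool frame",[(np.linalg.inv(T)@[*a,1])[:3].round(4) for a in q])
# deck border corners -> yaw
bright=(g>140)&(abs(P[...,2]-.0545)<.004)
c,_=cv2.findContours(bright.astype(np.uint8),cv2.RETR_EXTERNAL,2); c=max(c,key=cv2.contourArea)
H=np.hstack([cv2.resize(im[v-20:v+21,u-20:u+21],(400,400),interpolation=cv2.INTER_NEAREST) for u,v in [(248,146),(250,273)]])
cv2.imwrite("pics/crop2.png",H[:,:,::-1])
# station yaw from top edges: shroud front/back via depth
m=(P[...,2]>.062)&(P[...,2]<.075)&(np.arange(384)[:,None]<110)
v,u=np.nonzero(m); print("shroud",cv2.minAreaRect((P[v,u][:,:2]*1000).astype(np.float32)))
E
```

```text
dark [247.64 145.06] [243, 140, 11, 11, 101] [0.5908 0.247  0.058 ] 0.271
high [247.85 144.91] [243, 139, 11, 12, 103] [0.5913 0.2469 0.0605] 0.271
dark [249.01 273.43] [244, 268, 11, 12, 112] [0.4946 0.2238 0.058 ] 0.271
high [249.31 274.41] [245, 270, 10, 10, 71] [0.4953 0.2238 0.0605] 0.0612
len 0.09893635256695113 yaw 13.523207965096638 mid [0.54271779 0.23538947 0.058     ]
tool frame [array([0.0438, 0.0015, 0.0714]), array([-0.0552,  0.0025,  0.0708])]
shroud ((650.1707153320312, 265.3570251464844), (30.245288848876953, 90.1125717163086), 13.561976432800293)
```

View pics/crop2.png

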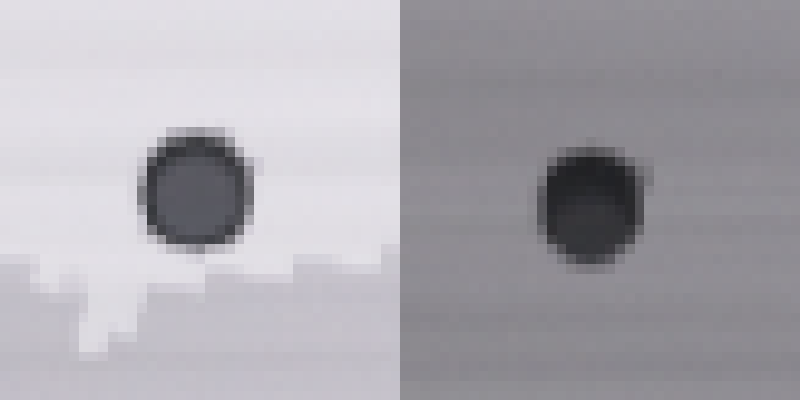

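Pins measured: midpoint about (0.543, 0.235), direction yaw 13.5°, matching the shroud's 13.56°. Next I go over the carrier.

```bash
python3 plan.py 0.535 -0.254 0.10 26.3
```

```text
[0.5458 0.2401 0.1301] 13.19 11 rows
[[-11.2, 43.5, 2.4, -1.19], [-12.1, 43.3, 2.4, -1.19], [-13.0, 43.0, 2.4, -1.19], [-13.9, 42.7, 2.4, -1.19], [-14.8, 42.4, 2.4, -1.19], [-15.7, 42.1, 2.4, -1.19], [-16.6, 41.8, 2.4, -1.19], [-17.4, 41.4, 2.4, -1.19]]
[[-18.3, 41.1, 2.4, -1.19], [-19.1, 40.7, 2.4, -1.19], [-20.0, 40.3, 2.4, -1.19]]
```

Request:
step_arm:
  steps:
    - [-11.2,43.5,2.4,-1.19]
    - [-12.1,43.3,2.4,-1.19]
    - [-13,43,2.4,-1.19]
    - [-13.9,42.7,2.4,-1.19]
    - [-14.8,42.4,2.4,-1.19]
    - [-15.7,42.1,2.4,-1.19]
    - [-16.6,41.8,2.4,-1.19]
    - [-17.4,41.4,2.4,-1.19]

```text
time: 3.5
tool_pos: [0.5415, -0.1185, 0.1129]
tool_rot: [-0.003, 0.977, 0.215, 0.009]
contact_force: [0.3, -0.2, 0.5]
gripper_width: 0.997
```

```bash
python3 plan.py 0.535 -0.254 0.10 26.3
```

```text
[ 0.5415 -0.1185  0.1129] 24.78 3 rows
[[-21.0, 40.1, 3.9, -0.51], [-21.3, 39.9, 3.9, -0.51], [-21.7, 39.7, 3.9, -0.51]]
```

Request:
step_arm:
  steps:
    - [-21,40.1,3.9,-0.51]
    - [-21.3,39.9,3.9,-0.51]
    - [-21.7,39.7,3.9,-0.51]
    - [0,0,0,0]
    - [0,0,0,0]

```text
time: 4.0
tool_pos: [0.5349, -0.2604, 0.1028]
tool_rot: [-0.001, 0.973, 0.23, 0.011]
contact_force: [-0.4, 0.3, -0.5]
gripper_width: 0.997
```

```bash
python3 - <<'E'
from h import *
im,d,s=shot("wrist","w2.png"); T=Ttool(s); print(T.round(4).tolist())
print(Ttool().round(4).tolist())
P=cloud("wrist",d,T)
m=(P[...,2]>.03)&(P[...,2]<.055)&(abs(P[...,0]-.53)<.1)&(abs(P[...,1]+.254)<.06)
n,l,st,c=cv2.connectedComponentsWithStats(m.astype(np.uint8)); 
for i in np.argsort(-st[1:,4])[:3]+1:
    p=P[l==i]; r=cv2.minAreaRect((p[:,:2]*1000).astype(np.float32)); print(c[i].round(1),st[i].tolist(),r,np.median(p[:,2]).round(4))
hsv=cv2.cvtColor(im,cv2.COLOR_RGB2HSV)
b=((hsv[...,0]>105)&(hsv[...,0]<130)&(hsv[...,1]>120)).astype(np.uint8)
v,u=np.nonzero(b); p=np.array([atz("wrist",*x,.006,T)[:2] for x in zip(u,v)]); print("plate",cv2.minAreaRect((p*1000).astype(np.float32)))
E
```

```text
[[0.8941, 0.4474, 0.0219, 0.5349], [0.4473, -0.8943, 0.0064, -0.2604], [0.0224, 0.0041, -0.9997, 0.1028], [0.0, 0.0, 0.0, 1.0]]
[[0.8938, 0.448, 0.0219, 0.5349], [0.4479, -0.894, 0.0057, -0.2603], [0.0221, 0.0047, -0.9997, 0.1029], [0.0, 0.0, 0.0, 1.0]]
[241.3 203.2] [231, 156, 21, 97, 1907] ((536.4466552734375, -256.19268798828125), (69.39579772949219, 13.860283851623535), 26.57217788696289) 0.0405
plate ((512.75927734375, -299.484619140625), (237.88687133789062, 416.4278564453125), 32.466773986816406)
```

View pics/w2.png

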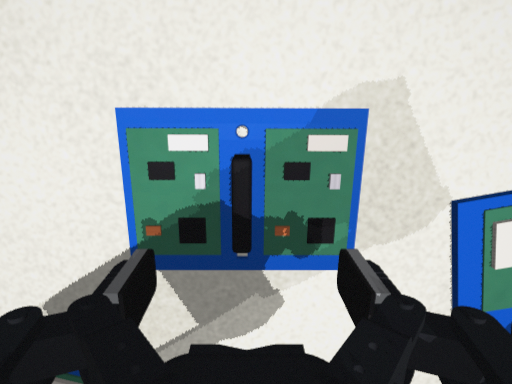

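The view shows the small carrier, with its round hole at (242,131) and the handle from (241,156) to (241,253), nothing near the jaws. Handle centre is (0.5364,-0.2562) at yaw 26.6°.

```bash
sed -i 's/if __name__.*/if __name__=="__main__": plan(*map(float,sys.argv[1:5]),*map(int,sys.argv[5:6]))/' plan.py; python3 plan.py 0.5364 -0.2562 0.018 26.6 6
```

```text
[ 0.5349 -0.2603  0.1029] 26.62 6 rows
[[0.2, -0.6, 14.1, 0.0], [0.2, -0.6, 14.1, 0.0], [0.2, -0.6, 14.1, 0.0], [0.2, -0.6, 14.1, 0.0], [0.2, -0.6, 14.1, 0.0], [0.2, -0.6, 14.1, 0.0]]
```

Request:
step_arm:
  steps:
    - [0.2,-0.6,14,0]
    - [0.2,-0.6,14,0]
    - [0.2,-0.6,14,0]
    - [0.2,-0.6,14,0]
    - [0.2,-0.6,14,0]
    - [0,0,0,0]
    - [0,0,0,0]

```text
time: 4.75
tool_pos: [0.5355, -0.2492, 0.0245]
tool_rot: [-0.002, 0.972, 0.234, 0.01]
contact_force: [0.1, 0.1, -0.7]
gripper_width: 0.999
```

```bash
python3 plan.py 0.5364 -0.2562 0.018 26.6 2;python3 -c "
from h import *
print(Ttool()[:3,2])"
```

```text
[ 0.5355 -0.2492  0.0245] 27.11 2 rows
[[-1.3, 3.3, 3.2, 0.26], [-1.2, 3.3, 3.2, 0.26]]
[ 0.01816093  0.00906865 -0.99979395]
```

Request:
step_arm:
  steps:
    - [-1.3,3.3,3.2,0.26]
    - [-1.2,3.3,3,0.26]
    - [0,0,0,0]

```text
time: 5.05
tool_pos: [0.5373, -0.2575, 0.0189]
tool_rot: [-0.001, 0.973, 0.229, 0.011]
contact_force: [-0.1, 0.7, 0.3]
gripper_width: 1.004
```

```bash
python3 plan.py 0.5364 -0.2562 0.018 26.6 2
```

```text
[ 0.5373 -0.2575  0.0189] 26.53 2 rows
[[-0.1, -0.8, 0.5, -0.03], [-0.1, -0.8, 0.5, -0.03]]
```

Within 1–2 mm; closing the gripper.

Request:
step_arm:
  steps:
    - [0,-0.8,0.5,0]
    - [0,0,0,0]
    - [0,0,0,0]
    - [0,0,0,0]
    - [0,0,0,0]
    - [0,0,0,0]
    - [0,0,0,0]
    - [0,0,0,0]
  claw: 0

```text
time: 5.85
tool_pos: [0.5378, -0.2577, 0.0202]
tool_rot: [-0.0, 0.973, 0.229, 0.012]
contact_force: [-0.6, 0.3, -0.4]
gripper_width: 0.148
```

Request:
step_arm:
  steps:
    - [0,0,-6,0]
    - [0,0,-12,0]
    - [0,0,-18,0]
    - [0,0,-18,0]
    - [0,0,-18,0]
    - [0,0,-18,0]
    - [0,0,0,0]
    - [0,0,0,0]

```text
time: 6.65
tool_pos: [0.5321, -0.2558, 0.112]
tool_rot: [-0.004, 0.973, 0.229, 0.008]
contact_force: [-0.9, -0.2, -3.5]
gripper_width: 0.146
```

```bash
python3 - <<'E'
from h import *
im,d,s=shot("wrist","w3.png"); T=Ttool(s); print(T.round(4).tolist(),s["gripper_width"])
E
python3 plan.py 0.543 0.235 0.13 13.5
```

```text
[[0.8947, 0.4464, 0.0147, 0.5321], [0.4463, -0.8948, 0.0112, -0.2558], [0.0181, -0.0035, -0.9998, 0.112], [0.0, 0.0, 0.0, 1.0]] 0.14649401773714663
[ 0.5324 -0.256   0.1121] 26.52 11 rows
[[20.8, -39.5, -1.1, 1.18], [20.0, -39.9, -1.1, 1.18], [19.2, -40.3, -1.2, 1.18], [18.3, -40.7, -1.2, 1.18], [17.5, -41.1, -1.2, 1.18], [16.6, -41.4, -1.2, 1.18], [15.8, -41.8, -1.2, 1.18], [14.9, -42.1, -1.2, 1.18]]
[[14.0, -42.4, -1.2, 1.18], [13.2, -42.7, -1.3, 1.18], [12.3, -42.9, -1.3, 1.18]]
```

View pics/w3.png

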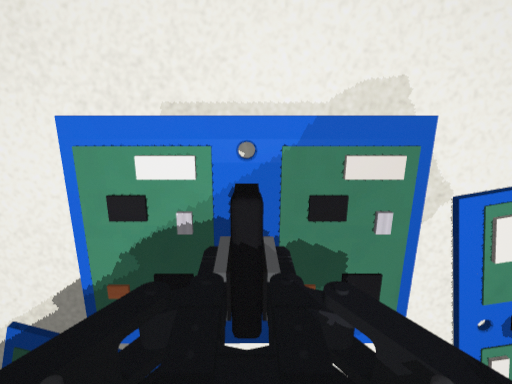

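The carrier is held, with the round hole visible at (247,150) and the back edge from (56,116) to (438,116). I'll start the transfer and compute the hole's position in the tool frame.

Request:
step_arm:
  steps:
    - [20.8,-39.5,-1.1,1.18]
    - [20,-39.9,-1.1,1.18]
    - [19.2,-40.3,-1.2,1.18]
    - [18.3,-40.7,-1.2,1.18]
    - [17.5,-41.1,-1.2,1.18]
    - [16.6,-41.4,-1.2,1.18]
    - [15.8,-41.8,-1.2,1.18]
    - [14.9,-42.1,-1.2,1.18]

```text
time: 7.5
tool_pos: [0.5366, 0.1087, 0.1157]
tool_rot: [-0.006, 0.99, 0.139, 0.002]
contact_force: [1.2, 0.1, -4.2]
gripper_width: 0.148
```

```bash
cat > held.py <<'E'
from h import *
def held(im,d):
    K,_=cam("wrist"); C=np.array(camera_params("wrist")["T_tool_cam"])
    v,u=np.mgrid[:384,:512]; P=np.stack([(u-K[0,2])/K[0,0]*d,(v-K[1,2])/K[1,1]*d,d],-1)@C[:3,:3].T+C[:3,3]
    hsv=cv2.cvtColor(im,cv2.COLOR_RGB2HSV)
    b=(hsv[...,0]>100)&(hsv[...,0]<130)&(hsv[...,1]>120)
    # plate plane from blue pixels near hole
    m=b&(v>118)&(v<143)&(u>90)&(u<400)&(d>0)
    A=np.c_[P[m][:,:2],np.ones(m.sum())]; k=np.linalg.lstsq(A,P[m][:,2],rcond=None)[0]
    def onplane(u,v):
        r=C[:3,:3]@np.linalg.inv(K)@[u,v,1]; o=C[:3,3]; t=(k[0]*o[0]+k[1]*o[1]+k[2]-o[2])/(r[2]-k[0]*r[0]-k[1]*r[1]); return o+t*r
    hm=(~b&(abs(u-247)<16)&(abs(v-150)<14)).astype(np.uint8)
    n,l,st,c=cv2.connectedComponentsWithStats(hm); i=1+np.argmax(st[1:,4])
    # back edge: first blue row per column
    cols=np.arange(90,410,4); E=[]
    for x in cols:
        r=np.nonzero(b[90:140,x])[0]
        if len(r): E.append(onplane(x,90+r[0]-.5)[:2])
    E=np.array(E); s=np.polyfit(E[:,1],E[:,0],1)
    H=onplane(*c[i]); print("plane",k.round(4),"hole px",c[i].round(2),st[i].tolist(),"hole tool mm",(H*1000).round(2))
    print("edge slope deg (x per y)",np.degrees(s[0]).round(2),"edge x at y=0 mm",(s[1]*1000).round(2))
    return H
if __name__=="__main__":
    z=np.load("pics/w3.png.npz"); held(z["im"],z["d"])
E
python3 held.py; python3 plan.py 0.543 0.235 0.13 13.5
```

```text
plane [-0.0222  0.0025  0.0181] hole px [246.08 149.57] [238, 142, 17, 16, 221] hole tool mm [48.89  0.41 17.03]
edge slope deg (x per y) -0.09 edge x at y=0 mm 65.78
[0.5366 0.1087 0.1157] 16.0 3 rows
[[13.7, -39.9, -4.2, 0.83], [13.1, -40.1, -4.2, 0.83], [12.5, -40.3, -4.2, 0.83]]
```

Request:
step_arm:
  steps:
    - [14,-40,-2,0.8]
    - [13.5,-40,-1,0.8]
    - [12.5,-38,0,0.8]
    - [0,0,0,0]
    - [0,0,0,0]
    - [0,0,0,0]

```text
time: 8.1
tool_pos: [0.5381, 0.2426, 0.1122]
tool_rot: [-0.006, 0.993, 0.121, -0.004]
contact_force: [-0.1, -0.2, -3.5]
gripper_width: 0.149
```

```bash
python3 - <<'E'
from h import *
from held import held
im,d,s=shot("wrist","w4.png"); T=Ttool(s); print(T.round(4).tolist(),s["contact_force"].round(2))
held(im,d)
for f,zr in (("w2",(.003,.0085)),("w4",None)):
    z=np.load(f"pics/{f}.png.npz"); P=cloud("wrist",z["d"],z["T"]); hsv=cv2.cvtColor(z["im"],cv2.COLOR_RGB2HSV)
    m=(hsv[...,0]>105)&(hsv[...,0]<130)&(hsv[...,1]>120)&(np.arange(512)[None]<440)&(np.arange(384)[:,None]<300)&(np.arange(512)[None]>60)
    q=P[m]; t=z["T"]; q=(q-t[:3,3])@t[:3,:3]   # tool frame
    q=q[abs(q[:,2]-np.median(q[:,2]))<.008]
    k=np.linalg.lstsq(np.c_[q[:,:2],np.ones(len(q))],q[:,2],rcond=None)[0]; print(f,k.round(4),len(q))
im,d,s=shot("side","side2.png")
E
python3 plan.py 0.5441 0.2359 0.1 13.5
```

```text
[[0.9704, 0.2411, -0.0103, 0.5381], [0.2412, -0.9704, 0.0101, 0.2426], [-0.0075, -0.0123, -0.9999, 0.1122], [0.0, 0.0, 0.0, 1.0]] [-0.08 -0.17 -3.47]
plane [0.011  0.0031 0.0162] hole px [246.07 149.61] [238, 142, 17, 17, 222] hole tool mm [48.95  0.45 16.71]
edge slope deg (x per y) -0.13 edge x at y=0 mm 65.87
w2 [0.0223 0.004  0.0981] 13066
w4 [0.0228 0.003  0.0155] 19126
[0.5383 0.242  0.1124] 13.89 1 rows
[[4.3, 7.4, 12.3, 0.39]]
```

View pics/side2.png

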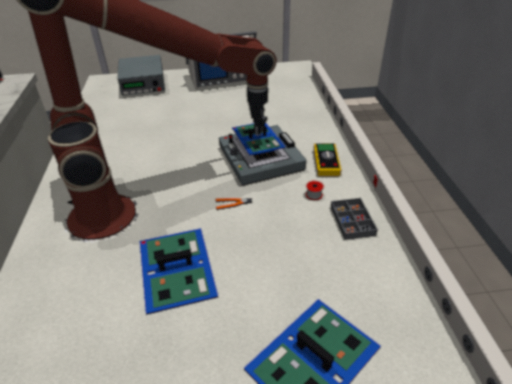

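The side view shows the carrier held over the station, with bystanders untouched. The grip offset is consistent with the earlier reading. Aligning now in small steps.

Request:
step_arm:
  steps:
    - [2,3.5,4,0.2]
    - [1.5,3,4,0.1]
    - [0,0,0,0]
    - [0,0,0,0]

```text
time: 8.6
tool_pos: [0.544, 0.2328, 0.1033]
tool_rot: [-0.005, 0.993, 0.116, -0.005]
contact_force: [-0.0, 0.7, -3.8]
gripper_width: 0.15
```

```bash
cat > s.sh <<'E'
python3 plan.py $1 2>&1 | sed 's/^/ /'; python3 -c "
from h import *
s=state();T=Ttool(s);print('tilt',T[2,:2].round(4),'F',s['contact_force'].round(2),'M',s['ft_torque'].round(2),'t',s['time'])
M=np.array([.54295,.23525]);a=np.radians(13.5);o=T[:3,3]+T[:3,:3]@[-.0013,.00034,.0215]
e=np.array([[np.cos(a),np.sin(a)],[np.sin(a),-np.cos(a)]])@(M-o[:2]);print('to go along station (tool) x,y mm',(e*1000).round(2),'underside z',o[2].round(4))"
E
bash s.sh "0.5441 0.2359 0.1 13.6 2"
```

```text
[0.544  0.2328 0.1033] 13.29 2 rows
 [[0.4, -1.5, 1.6, -0.15], [0.4, -1.5, 1.6, -0.15]]
tilt [-0.0079 -0.0117] F [-0.02  0.69 -3.77] M [-0.02 -0.01  0.  ] t 8.6
to go along station (tool) x,y mm [ 0.99 -2.74] underside z 0.0818
```

Request:
step_arm:
  steps:
    - [0.5,-1.3,3,-0.15]
    - [0.5,-1.3,3,-0.15]
    - [0,0,3,0]
    - [0,0,0,0]
    - [0,0,0,0]

```text
time: 9.1
tool_pos: [0.5444, 0.2359, 0.0936]
tool_rot: [-0.005, 0.993, 0.118, -0.004]
contact_force: [0.4, -0.4, -3.4]
gripper_width: 0.15
```

```bash
bash s.sh "0.5441 0.2359 0.09 13.6 2"
```

```text
[0.5444 0.2359 0.0936] 13.61 2 rows
 [[-0.1, -0.0, 1.8, 0.01], [-0.1, -0.0, 1.8, 0.01]]
tilt [-0.0076 -0.0119] F [ 0.43 -0.35 -3.38] M [-0.06 -0.02 -0.02] t 9.1
to go along station (tool) x,y mm [-0.09  0.17] underside z 0.0721
```

Request:
step_arm:
  steps:
    - [0,0.1,2,0]
    - [0,0,2,0]
    - [0,0,2,0]
    - [0,0,1.5,0]
    - [0,0,0,0]

```text
time: 9.6
tool_pos: [0.5443, 0.236, 0.0856]
tool_rot: [-0.005, 0.993, 0.119, -0.004]
contact_force: [-0.0, 0.1, -3.7]
gripper_width: 0.149
```

```bash
bash s.sh "0.5441 0.2359 0.082 13.6 2"
```

```text
[0.5443 0.236  0.0856] 13.63 2 rows
 [[-0.1, 0.1, 1.8, 0.02], [-0.1, 0.1, 1.8, 0.02]]
tilt [-0.0074 -0.0118] F [-0.05  0.07 -3.65] M [-0.05 -0.02 -0.04] t 9.6
to go along station (tool) x,y mm [-0.08  0.35] underside z 0.0641
```

Request:
step_arm:
  steps:
    - [0,0.2,1,0]
    - [0,0,1,0]
    - [0,0,0,0]

```text
time: 9.9
tool_pos: [0.5445, 0.2358, 0.0835]
tool_rot: [-0.005, 0.993, 0.119, -0.004]
contact_force: [-0.3, 0.4, -3.5]
gripper_width: 0.149
```

Request:
step_arm:
  steps:
    - [0,0,0.8,0]
    - [0,0,0,0]

```text
time: 10.1
tool_pos: [0.5445, 0.2358, 0.0827]
tool_rot: [-0.005, 0.993, 0.119, -0.004]
contact_force: [0.9, -1.2, -3.3]
gripper_width: 0.149
```

```bash
bash s.sh "0.5441 0.2359 0.082 13.6 2"
```

```text
[0.5445 0.2358 0.0827] 13.63 2 rows
 [[-0.2, -0.1, 0.3, 0.01], [-0.2, -0.1, 0.3, 0.01]]
tilt [-0.0071 -0.0119] F [ 0.93 -1.22 -3.33] M [-0.02 -0.05  0.09] t 10.1
to go along station (tool) x,y mm [-0.2   0.12] underside z 0.0612
```

Request:
step_arm:
  steps:
    - [0,0,0.8,0]
    - [0,0,0,0]

```text
time: 10.3
tool_pos: [0.5446, 0.2359, 0.0819]
tool_rot: [-0.005, 0.993, 0.119, -0.004]
contact_force: [-0.6, 0.4, -3.5]
gripper_width: 0.146
```

Request:
step_arm:
  steps:
    - [0,0,0.7,0]
    - [0,0,0,0]

```text
time: 10.5
tool_pos: [0.5445, 0.2359, 0.0812]
tool_rot: [-0.005, 0.993, 0.119, -0.004]
contact_force: [-0.0, -0.3, -3.3]
gripper_width: 0.141
```

```bash
bash s.sh "0.5441 0.2359 0.08 13.6 2"
```

```text
[0.5445 0.2359 0.0812] 13.63 2 rows
 [[-0.2, -0.0, 0.6, 0.02], [-0.2, -0.0, 0.6, 0.02]]
tilt [-0.0069 -0.0119] F [-0.01 -0.26 -3.3 ] M [-0.02  0.01 -0.02] t 10.5
to go along station (tool) x,y mm [-0.25  0.17] underside z 0.0597
```

Request:
step_arm:
  steps:
    - [0,0,0.7,0]
    - [0,0,0,0]

```text
time: 10.7
tool_pos: [0.5445, 0.2359, 0.0804]
tool_rot: [-0.006, 0.993, 0.119, -0.004]
contact_force: [-0.4, 0.2, -3.5]
gripper_width: 0.143
```

Request:
step_arm:
  steps:
    - [0,0,0.7,0]
    - [0,0,0,0]

```text
time: 10.9
tool_pos: [0.5445, 0.2359, 0.0797]
tool_rot: [-0.005, 0.993, 0.119, -0.004]
contact_force: [-0.6, -0.6, -3.6]
gripper_width: 0.152
```

Request:
step_arm:
  steps:
    - [0,0,0.7,0]
    - [0,0,0,0]

```text
time: 11.1
tool_pos: [0.5445, 0.2359, 0.0789]
tool_rot: [-0.005, 0.993, 0.119, -0.004]
contact_force: [-0.6, -0.4, -2.6]
gripper_width: 0.15
```

```bash
bash s.sh "0.5441 0.2359 0.08 13.6 2"
```

```text
[0.5445 0.2359 0.0789] 13.63 2 rows
 [[-0.2, -0.0, -0.6, 0.01], [-0.2, -0.0, -0.6, 0.01]]
tilt [-0.007  -0.0119] F [-0.63 -0.38 -2.62] M [-0.07  0.03  0.01] t 11.1
to go along station (tool) x,y mm [-0.19  0.19] underside z 0.0574
```

Request:
step_arm:
  steps:
    - [0,0,0.5,0]
    - [0,0,0,0]

```text
time: 11.3
tool_pos: [0.5446, 0.2359, 0.0784]
tool_rot: [-0.005, 0.993, 0.119, -0.004]
contact_force: [1.5, -0.3, -3.6]
gripper_width: 0.152
```

Request:
step_arm:
  steps:
    - [0,0,0.5,0]
    - [0,0,0,0]

```text
time: 11.5
tool_pos: [0.5446, 0.2359, 0.0781]
tool_rot: [-0.005, 0.993, 0.119, -0.004]
contact_force: [0.5, 0.1, -3.4]
gripper_width: 0.15
```

```bash
bash s.sh "0.5441 0.2359 0.08 13.6 2"
```

```text
[0.5446 0.2359 0.0781] 13.63 2 rows
 [[-0.3, -0.1, -0.9, 0.02], [-0.3, -0.1, -0.9, 0.02]]
tilt [-0.0068 -0.0117] F [ 0.52  0.09 -3.36] M [-0.07  0.01 -0.02] t 11.5
to go along station (tool) x,y mm [-0.35  0.18] underside z 0.0566
```

The grasp height on the bench gives a 20.2 mm offset, so the underside is now below the pin tips with no vertical force. Both holes appear to be on the pins, so I continue down gently.

Request:
step_arm:
  steps:
    - [0,0,0.7,0]
    - [0,0,0,0]

```text
time: 11.7
tool_pos: [0.5446, 0.236, 0.0778]
tool_rot: [-0.005, 0.993, 0.119, -0.004]
contact_force: [-1.9, -0.8, -1.9]
gripper_width: 0.149
```

Request:
step_arm:
  steps:
    - [0,0,0.7,0]
    - [0,0,0,0]

```text
time: 11.9
tool_pos: [0.5446, 0.236, 0.0775]
tool_rot: [-0.005, 0.993, 0.119, -0.004]
contact_force: [-1.0, 0.0, -1.3]
gripper_width: 0.152
```

```bash
bash s.sh "0.5441 0.2359 0.08 13.6 2"
```

```text
[0.5446 0.236  0.0775] 13.66 2 rows
 [[-0.3, -0.0, -1.2, 0.03], [-0.3, -0.0, -1.2, 0.03]]
tilt [-0.007  -0.0114] F [-1.    0.01 -1.32] M [-0.3   0.07  0.05] t 11.9
to go along station (tool) x,y mm [-0.31  0.26] underside z 0.056
```

Vertical force fell by about 2 N, with a roll moment matching the low -y corner resting on the deck. So the holes are engaged and only the tool tilt keeps it from lying flat. Releasing lets it settle.

Request:
step_arm:
  steps:
    - [0,0,0,0]
    - [0,0,0,0]
    - [0,0,0,0]
    - [0,0,0,0]
  claw: 50

```text
time: 12.3
tool_pos: [0.5469, 0.2367, 0.0798]
tool_rot: [-0.006, 0.993, 0.119, -0.001]
contact_force: [-0.3, 0.1, -0.2]
gripper_width: 0.499
```

Request:
step_arm:
  steps:
    - [0,0,-10,0]
    - [0,0,-20,0]
    - [0,0,-30,0]
    - [0,0,-30,0]
    - [0,0,0,0]
    - [0,0,0,0]

```text
time: 12.9
tool_pos: [0.5477, 0.2356, 0.1758]
tool_rot: [-0.006, 0.993, 0.119, -0.001]
contact_force: [0.3, -0.2, 0.9]
gripper_width: 0.498
```

```bash
cat > chk.py <<'E'
import sys; from h import *
f=sys.argv[1]; im,d,s=shot("wrist",f); T=Ttool(s); P=cloud("wrist",d,T); print(T.round(4).tolist())
hsv=cv2.cvtColor(im,cv2.COLOR_RGB2HSV); m=((hsv[...,0]>105)&(hsv[...,0]<130)&(hsv[...,1]>120)&(d>0)).astype(np.uint8)
m=cv2.erode(m,np.ones((3,3)))>0
q=P[m]; q=q[abs(q[:,2]-np.median(q[:,2]))<.008]; c=np.array([.543,.2353])
a=np.radians(13.5); X=(q[:,:2]-c)@np.array([[np.cos(a),-np.sin(a)],[np.sin(a),np.cos(a)]])
k=np.linalg.lstsq(np.c_[X,np.ones(len(X))],q[:,2],rcond=None)[0]; print("plate top slopes",k[:2].round(4),"z",k[2].round(4),"extent",X.min(0).round(4),X.max(0).round(4))
v=np.median(P[...,2][(hsv[...,1]<70)&(abs(P[...,2]-.05)<.004)]); print("station body top z",v.round(4))
b=np.median(P[...,2][abs(P[...,2])<.01]); print("bench",b.round(4))
E
python3 chk.py w5.png
```

```text
[[0.9719, 0.2355, -0.0025, 0.5477], [0.2355, -0.9718, 0.0121, 0.2356], [0.0005, -0.0124, -0.9999, 0.1758], [0.0, 0.0, 0.0, 1.0]]
plate top slopes [ 0.0001 -0.0002] z 0.0597 extent [-0.0671 -0.0945] [0.0666 0.0944]
station body top z 0.0488
bench -0.0013
```

View pics/w5.png

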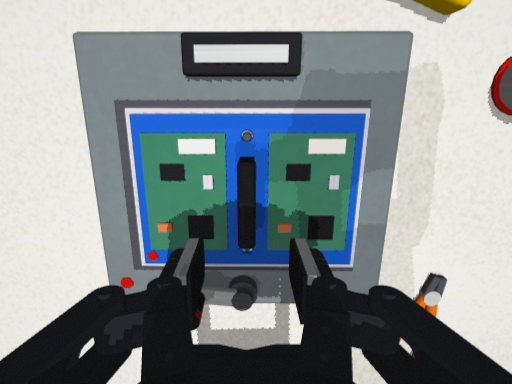

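Seated: the plate top is 61.0 mm above the bench with zero slope, the pin shows in the round hole at (247,136), and the red mark at (153,256) is by the red dot at (127,283). Now for the clamp: pivot at about (243,290), finger along +y. I'll turn the tool to yaw 103.5 above the knob.

```bash
python3 plan.py 0.435 0.257 0.155 103.5
```

```text
[0.5481 0.2357 0.1762] 13.62 11 rows
[[-9.5, -4.3, 2.0, -8.17], [-8.8, -5.6, 2.0, -8.17], [-7.9, -6.8, 2.0, -8.17], [-6.9, -7.8, 2.0, -8.17], [-5.7, -8.7, 2.0, -8.17], [-4.4, -9.5, 2.0, -8.17], [-3.0, -10.0, 2.0, -8.17], [-1.6, -10.3, 2.1, -8.17]]
[[-0.1, -10.4, 2.1, -8.17], [1.4, -10.3, 2.1, -8.17], [2.9, -10.0, 2.1, -8.17]]
```

Request:
step_arm:
  steps:
    - [-9.5,-4.3,2,-8.2]
    - [-8.8,-5.6,2,-8.2]
    - [-7.9,-6.8,2,-8.2]
    - [-6.9,-7.8,2,-8.2]
    - [-5.7,-8.7,2,-8.2]
    - [-4.4,-9.5,2,-8.2]
    - [-3,-10,2,-8.2]
    - [-1.6,-10.3,2,-8.2]
  claw: 60

```text
time: 13.75
tool_pos: [0.458, 0.2478, 0.1488]
tool_rot: [-0.009, 0.756, 0.655, -0.005]
contact_force: [-0.1, 0.2, 0.1]
gripper_width: 0.6
```

```bash
python3 plan.py 0.435 0.257 0.155 103.5
```

```text
[0.458  0.2478 0.1488] 81.78 3 rows
[[2.0, -8.1, -1.9, -7.24], [3.0, -7.8, -1.9, -7.24], [3.9, -7.3, -1.9, -7.24]]
```

Request:
step_arm:
  steps:
    - [2,-8.1,-2,-7.24]
    - [3,-7.8,-2,-7.24]
    - [3.9,-7.3,-2,-7.24]
    - [0,0,0,0]
    - [0,0,0,0]

```text
time: 14.25
tool_pos: [0.4286, 0.2556, 0.1472]
tool_rot: [-0.013, 0.613, 0.79, -0.009]
contact_force: [0.6, 0.8, 0.3]
gripper_width: 0.601
```

```bash
python3 - <<'E'
from h import *
im,d,s=shot("wrist","w6.png"); T=Ttool(s); print(T.round(4).tolist()); P=cloud("wrist",d,T)
k=np.array([.4352,.2567]); m=(P[...,2]>.085)&(P[...,2]<.113)&(np.hypot(P[...,0]-k[0],P[...,1]-k[1])<.03)
n,l,st,c=cv2.connectedComponentsWithStats(m.astype(np.uint8))
for i in range(1,n):
    if st[i,4]>25:
        p=P[l==i]; top=p[p[:,2]>p[:,2].max()-.006]; print(c[i].round(1),st[i].tolist(),p.mean(0).round(4),"top",top.mean(0).round(4),len(top),(top.max(0)-top.min(0)).round(4))
E
python3 plan.py 0.4352 0.2567 0.08 103.5
```

```text
[[-0.2478, 0.9683, -0.031, 0.4286], [0.9688, 0.248, 0.0019, 0.2556], [0.0095, -0.0296, -0.9995, 0.1472], [0.0, 0.0, 0.0, 1.0]]
[266.3 218.6] [254, 202, 26, 33, 674] [0.4379 0.2599 0.1028] top [0.4384 0.2586 0.1058] 509 [0.0165 0.0163 0.0057]
[0.4286 0.2556 0.1471] 104.36 2 rows
[[-0.6, 4.3, 33.5, 0.43], [-0.6, 4.3, 33.5, 0.43]]
```

View pics/w6.png

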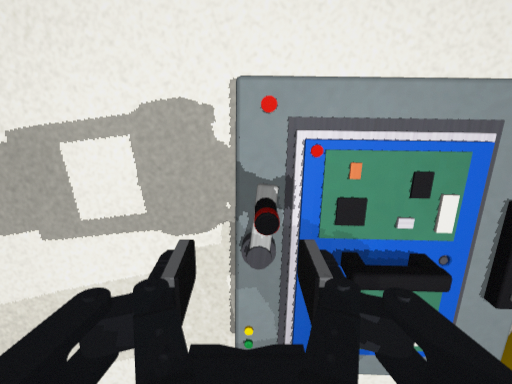

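The knob is at (266,217), i.e. (0.438, 0.258), with its top at 107 mm. The jaws straddle it and the handle is clear. Descending.

Request:
step_arm:
  steps:
    - [0.5,2.5,14,0.2]
    - [0.5,2.5,14,0.2]
    - [0.5,2,14,0.2]
    - [0.5,2,14,0.2]
    - [0,0,0,0]
    - [0,0,0,0]

```text
time: 14.9
tool_pos: [0.4349, 0.2587, 0.0824]
tool_rot: [-0.014, 0.621, 0.783, -0.012]
contact_force: [-0.2, 0.9, 0.3]
gripper_width: 0.604
```

```bash
python3 plan.py 0.438 0.258 0.080 103.5 2
```

```text
[0.4349 0.2587 0.0824] 103.15 2 rows
[[-0.7, 1.5, 1.1, -0.18], [-0.7, 1.5, 1.1, -0.18]]
```

Request:
step_arm:
  steps:
    - [-0.7,1.5,1.5,0]
    - [-0.7,1.5,1.5,0]
    - [0,0,0,0]
    - [0,0,0,0]
    - [0,0,0,0]
    - [0,0,0,0]
  claw: 27

```text
time: 15.5
tool_pos: [0.4397, 0.2584, 0.081]
tool_rot: [-0.013, 0.622, 0.783, -0.01]
contact_force: [-0.6, -0.7, -0.8]
gripper_width: 0.266
```

```bash
cat > arc.py <<'E'
# rows along the arc from the current angle to a given clamp angle, tool x = radial
from plan import *
def arc(phi_to,n,ov=0.0):
    T=Ttool(); c=np.array([.5471,.2405])+np.array([[np.cos(.2367),-np.sin(.2367)],[np.sin(.2367),np.cos(.2367)]])@[-.105,0]
    c=np.array([.4471,.2171]) if False else c
    r=T[:2,3]-c; y0=np.degrees(np.arctan2(r[1],r[0])); print("piv",c.round(4),"radius",np.hypot(*r).round(4),"clamp",(103.56-y0).__round__(1),"yaw",round(yaw(T),1),"z",T[2,3].round(4),"tilt",T[2,:2].round(3),"F",state()["contact_force"].round(1))
    M=T[:3,:3].copy(); p=T[:3,3].copy(); rows=[]; yw=yaw(T); yt=103.56-phi_to
    for i in range(1,n+1):
        a=np.radians(y0+(yt-y0)*i/n); t=np.array([*(c+.042*np.array([np.cos(a),np.sin(a)])),.0795])
        if i<n or True:
            w=p+(t-p); 
        rows.append([*(M.T@(t-p)*1000).round(1).tolist(),round(float(-(yt-yw)/n),2)])
        M=R.from_euler('z',(yt-yw)/n,degrees=True).as_matrix()@M; p=t
    print(rows)
arc(float(sys.argv[1]),int(sys.argv[2]))
E
python3 arc.py 45 7
```

```text
piv [0.445  0.2159] radius 0.0429 clamp 6.4 yaw 103.1 z 0.081 tilt [ 0.008 -0.032] F [-0.6 -0.7 -0.8]
[[-1.5, 3.9, 1.3, 6.37], [-0.6, 4.0, -0.1, 6.37], [-0.5, 4.0, -0.1, 6.37], [-0.4, 4.0, -0.1, 6.37], [-0.4, 4.0, -0.1, 6.37], [-0.3, 4.0, -0.1, 6.37], [-0.3, 4.0, -0.1, 6.37]]
```

Request:
step_arm:
  steps:
    - [-0.8,3.9,0.5,6.2]
    - [-0.6,4,0,6.2]
    - [-0.5,4,0,6.2]
    - [-0.4,4,0,6.2]
    - [-0.4,4,0,6.2]
    - [-0.3,4,0,6.2]
    - [0,0,0,0]

```text
time: 16.2
tool_pos: [0.4615, 0.254, 0.0805]
tool_rot: [-0.01, 0.845, 0.534, -0.016]
contact_force: [-0.1, 0.2, -0.2]
gripper_width: 0.267
```

```bash
python3 arc.py 80 7
```

```text
piv [0.445  0.2159] radius 0.0416 clamp 36.9 yaw 64.5 z 0.0805 tilt [-0.017 -0.035] F [-0.1  0.2 -0.2]
[[0.4, 4.5, 0.8, 5.85], [-0.1, 4.5, -0.2, 5.85], [-0.1, 4.5, -0.2, 5.85], [-0.1, 4.5, -0.2, 5.85], [-0.2, 4.5, -0.2, 5.85], [-0.2, 4.5, -0.2, 5.85], [-0.2, 4.5, -0.2, 5.85]]
```

Request:
step_arm:
  steps:
    - [0.2,4.5,0.5,5.8]
    - [-0.1,4.5,0,5.8]
    - [-0.1,4.5,0,5.8]
    - [-0.1,4.5,0,5.8]
    - [-0.2,4.5,0,5.8]
    - [-0.2,4.5,0,5.8]
    - [0,0,0,0]

```text
time: 16.9
tool_pos: [0.4797, 0.2386, 0.0801]
tool_rot: [-0.007, 0.967, 0.254, -0.02]
contact_force: [0.7, 0.5, -0.7]
gripper_width: 0.265
```

```bash
python3 arc.py 93 5
```

```text
piv [0.445  0.2159] radius 0.0414 clamp 70.3 yaw 29.4 z 0.0801 tilt [-0.034 -0.024] F [ 0.7  0.5 -0.7]
[[0.7, 3.3, 0.5, 3.78], [0.0, 3.3, -0.1, 3.78], [0.0, 3.3, -0.1, 3.78], [-0.0, 3.3, -0.1, 3.78], [-0.1, 3.3, -0.1, 3.78]]
```

Request:
step_arm:
  steps:
    - [0.5,3.3,0,3.5]
    - [0,3.3,0,3.5]
    - [0,3.3,0,3.5]
    - [0,3.3,0,3.5]
    - [0,0,0,0]

```text
time: 17.4
tool_pos: [0.4846, 0.2287, 0.0803]
tool_rot: [-0.007, 0.99, 0.14, -0.02]
contact_force: [0.8, -0.5, 0.4]
gripper_width: 0.271
```

Request:
step_arm:
  steps:
    - [0,2,0,0]
    - [0,1.5,0,0]
    - [0,0,0,0]

```text
time: 17.7
tool_pos: [0.4858, 0.2261, 0.0804]
tool_rot: [-0.007, 0.989, 0.144, -0.019]
contact_force: [0.3, 1.0, 0.0]
gripper_width: 0.271
```

```bash
python3 arc.py 95 3
```

```text
piv [0.445  0.2159] radius 0.042 clamp 89.4 yaw 16.5 z 0.0804 tilt [-0.036 -0.02 ] F [0.3 1.  0. ]
[[-0.1, 1.4, 0.9, 2.66], [-0.1, 1.4, -0.0, 2.66], [-0.0, 1.4, -0.0, 2.66]]
```

Request:
step_arm:
  steps:
    - [0,1.5,0,0.5]
    - [0,1.5,0,0.5]
    - [0,0,0,0]

```text
time: 18.0
tool_pos: [0.4868, 0.2234, 0.0805]
tool_rot: [-0.007, 0.991, 0.135, -0.019]
contact_force: [-0.4, 0.9, -0.2]
gripper_width: 0.267
```

Request:
step_arm:
  steps:
    - [0,1.5,0,0.5]
    - [0,1.5,0,0.5]
    - [0,0,0,0]

```text
time: 18.3
tool_pos: [0.4865, 0.2235, 0.0804]
tool_rot: [-0.011, 0.992, 0.125, -0.02]
contact_force: [1.4, 1.8, 0.5]
gripper_width: 0.275
```

Advance has stopped, so the stop seems reached. One firmer push, then open and look.

Request:
step_arm:
  steps:
    - [0,3,0,0]
    - [0,3,0,0]
    - [0,3,0,0]

```text
time: 18.6
tool_pos: [0.4866, 0.2233, 0.0803]
tool_rot: [-0.022, 0.992, 0.125, -0.02]
contact_force: [-1.6, 14.3, -1.0]
gripper_width: 0.272
```

Request:
step_arm:
  steps:
    - [0,-1.5,0,0]
    - [0,0,0,0]
    - [0,0,0,0]
    - [0,0,0,0]
  claw: 55

```text
time: 19.0
tool_pos: [0.4859, 0.2232, 0.08]
tool_rot: [-0.02, 0.992, 0.125, -0.021]
contact_force: [-0.1, 0.7, -1.0]
gripper_width: 0.551
```

Request:
step_arm:
  steps:
    - [0,0,-15,0]
    - [0,0,-25,0]
    - [0,0,-30,0]
    - [0,0,-30,0]
    - [0,0,-20,0]
    - [0,0,0,0]
    - [0,0,0,0]

```text
time: 19.7
tool_pos: [0.4924, 0.2169, 0.2094]
tool_rot: [-0.019, 0.992, 0.124, -0.02]
contact_force: [-1.2, -0.8, -0.0]
gripper_width: 0.552
```

```bash
python3 chk.py w7.png; python3 - <<'E'
from h import *
z=np.load("pics/w7.png.npz"); P=cloud("wrist",z["d"],z["T"])
m=(P[...,2]>.098)&(P[...,2]<.112)&(np.hypot(P[...,0]-.486,P[...,1]-.226)<.03)
p=P[m]; k=p.mean(0); c=np.array([.445,.2159]); a=np.degrees(np.arctan2(k[1]-c[1],k[0]-c[0])); print("knob",k.round(4),len(p),"clamp rad",np.radians(103.56-a).round(3))
E
```

```text
[[0.9684, 0.2454, -0.0446, 0.4924], [0.2469, -0.9685, 0.0322, 0.2169], [-0.0353, -0.0422, -0.9985, 0.2094], [0.0, 0.0, 0.0, 1.0]]
plate top slopes [-0.0002  0.0002] z 0.0596 extent [-0.0666 -0.0945] [0.0668 0.0943]
station body top z 0.0488
bench -0.0013
knob [0.4873 0.2258 0.1052] 326 clamp rad 1.577
```

View pics/w7.png

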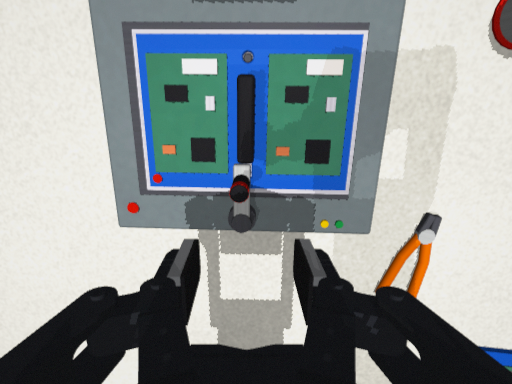

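The clamp points over the carrier's front edge with its knob at (240,188), angle about 1.57 rad and a 14 N reaction at the stop. The carrier is flat at 61 mm and the gripper is clear. Handing in.

```bash
python3 -c "
from plant import *
print(job_done())"
```

```text
the job is handed in; nothing more can be done
None
```

I loaded the carrier onto the station, closed the clamp to its stop, and handed the job in at about 20 s of the allowed 72 s. The job gives no verdict, so the results below are my own last checks.

- **What I did:** I picked the smallest of the three carriers (measured 130 x 186 mm) by its handle. I lined its holes up with the pins as measured in the wrist picture and lowered it in small steps. The holes went over the pins without any sliding about. I then released it to settle the last 1–2 mm, and swung the clamp by loosely caging its knob.
- **Carrier:** It was flat to within 0.0002 rad, with its top 61 mm above the bench, which means fully home. Its red mark was at the red dot's corner. A pin shows in the round hole, but the slot was hidden, so I did not see that pin directly.
- **Clamp:** The angle measured about 1.58 rad, and the wrist felt a 14 N reaction at the stop. That push was against the clamp only.
- **Release and bystanders:** The gripper is clear of everything. No bystander was touched as far as the pictures show; I did not measure their positions again.
- **What disagreed:**
  - Wrist-camera heights read about 1.3 mm low, so I corrected them against the bench.
  - The tool picked up 1–3° of tilt during the fast moves, which the interface cannot undo. That is why I let the carrier settle by release instead of pressing it home.

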